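Shake the burnishing balls out of a loaded sieve and park the rings for rinsing

ROBOT

A 6-joint arm with a two-finger parallel gripper is mounted at the origin on a cart in front of the work surface, level with it; the furniture and walls round the work are solid. World frame = base frame: x ahead of the robot, y to its left, z up, the work surface at z = 0. Lengths are in mm, angles in rad, forces in N, time in s.
With the tool pointing down it reaches from about 400 to 925 mm from the base axis. Payload 12.5 kg.
Tool frame: the origin (TCP) lies on the centre line of the jaws, within the pads' length; the fingertips stand 19 mm ahead of it and the grasp point (between the pads) is the TCP; z points along the fingers, y is the line along which they close (so a half turn about z gives the same grasp; the last joint's range is limited). The gripper opens to 95 mm and grips with 3 to 60 N. Pads are 20 mm wide; open, the fingers measure 119 mm over their backs; the gripper's body (75 mm by 180 mm) begins 59 mm behind the grasp point.
Start: joints at [-1.338, 0.491, 1.559, -0, 1.092, -0.106], TCP at [207.745, -589.48, 233.661] pointing down, gripper open.
Joint ranges: [-3.1, 3.1], [-0.84, 2.19], [0.05, 2.79], [-1.13, 4.28], [0.06, 2.93], [-2.69, 2.69]. Speed limits (rad/s): [2.22, 2.22, 2.79, 3.14, 3.14, 3.14].

INTERFACE

Orientations are given as [roll, pitch, yaw] about the fixed x, y, z axes, in that order (R = Rz(yaw) Ry(pitch) Rx(roll)).
In Python, from cell import state, read_camera, job_done gives the robot as it stands.
- The arm moves only by the tool arm_command, never from a script. Its argument "deltas" is a list of rows, each an object of numbers: "dx", "dy", "dz": the shift along the world's x, y, z in m; "yaw": the turn about the world's z in degrees. In form: [{"dx": .., "dy": .., "dz": .., "yaw": ..}, ...]. A call has 1 to 20 rows; each row shifts and turns the commanded pose from where the row before left it; what a row does not reach is not made up. A row lasts 1/10 s, in which the tool goes at most 50 mm and 8.59 degrees, less where a joint would pass 70% of its speed; a pose out of reach is approached as far as the arm can. A call with a gripper value outside its range is refused whole. "gripper" is the finger opening in m, from 0 to 0.0951, set as the call begins (left out, the last holds). The fingers move at their own pace and stop on an object; the grip force is fixed at half the most. Time passes only in rows, so rows that do not move let the fingers close. It gives the time, the measured TCP pose, the force, the opening and the grip force at its end, in the units of the state.
- state(): the state, without advancing time (a new reading comes with each control period).
- read_camera(name): name is "side" or "top" or "wrist"; returns a dict with "color" (420x560x3 uint8, red, green, blue), "range_z" (420x560 float32, mm along the optical axis (not along the pixel's ray), 0 where there is no reading), "fx", "fy", "cx", "cy" (pixels), "extrinsics" (4x4, takes a point from camera to world coordinates). Camera axes: x right, y up, looking along -z (the intrinsics and any distortion apply to the point x, -y, -z); pixel columns grow to the right and rows downward; lengths in mm; the calibration is good to about 2 mm. A picture is of the moment at which its call begins.
- job_done(): hands the job in; it is judged then, once.
The state is a dict: "t": time; "joints": joint angles; "qvel": joint speeds; "tau": joint torques, N m; "eef_pos": TCP position; "tcp_rot": TCP orientation; "ft_force": force on the tool from outside, world axes, zero at the start; "moment": the same for the moment, N m; "opening": opening from 0.0 (shut) to 1.0 (fully open); "grip_force": force on a finger pad.
Only numpy, scipy, OpenCV 4.12 (cv2) and the standard library are available. Lean on these libraries where they do the work, as an engineer would, in place of code of your own. Each camera call takes 0.05 s, during which the arm holds its last target. There are 200 camera calls.

TASK

The steel sieve on the blue catch pan holds three finished rings mixed with six burnishing balls: take it by its handle and, keeping it down on the pan, shake it side to side from stop to stop, left first and at least two full rounds, pressing each spring buffer lightly without ramming it or forcing the sieve, until every ball has dropped into the pan. Then lift the sieve out with the rings in it and seat it gently and fully home in the white rinse tray, and let go. Leave the bottle, the tin and the loupe where they are.

Things in the scene. Friction and masses are not known exactly. Their poses are not given: they have to be found in the camera images.
- sieve_handle (a point): Centre of the sieve's black handle grip: a bar 66 mm long (sieve x), 15 mm wide (sieve y: pinch it this way from above), 22 mm high, on a steel rod bridge over the middle of the sieve, 78 mm above its underside (102 mm above the bench at the start). Axes as sieve.
- sieve: Steel sieve, 0.25 to 0.42 kg: basket 38 mm high, 105 x 129 mm (x, y) at its rim, tapering to 97 x 121 mm at its underside. Origin: middle of the underside; z up, y along its length (the way it is shaken, +y to the robot's left). It starts seated on the catch pan, underside 24 mm above the bench, and slides there along y with 2 mm play sideways.
- sieve_floor (a point): Middle of the sieve's floor, 3 mm above its underside. The floor has 5 x 5 square openings of 16 mm, between solid strips 9 mm wide (along x) and wires 3 mm thick (along y). A flange along each long side (126 mm over both, underside 21 mm above the sieve's underside) rests on the walls of the pan or tray.
- pan: Blue catch pan, fixed: outside 114 x 224 mm (x, y), inside 106 x 216 mm, wall top 45 mm and floor 6 mm above the bench. Origin: middle of the underside; y along its length (+y to the robot's left), z up. Two aluminium stop bars (10 x 128 mm, top 57 mm above the bench) are clamped across its ends, their buffers facing the sieve.
- tray: White rinse tray, fixed: outside 114 x 138 mm (x, y), inside 106 x 130 mm, wall top 45 mm above the bench. Origin: middle of the underside; axes like the sieve's. The sieve drops in with 2 to 3 mm play all round (4 to 5 mm at its narrower underside); fully home both flanges lie on the walls and the sieve's underside is 24 mm above the bench.
- buffer_left (a joint): Spring buffer on the left stop bar (pan's +y end): black rubber nose 14 mm across, axis 51 mm above the bench, facing the sieve's end wall. Value: how far it is pushed in, m; 0 = untouched, 0.008 = solid. 1.5 N/mm: a light press of 3 to 6 N gives 2 to 4 mm; 6.5 mm is rammed. The bar is clamped anew each time: the nose starts 5 to 30 mm from the sieve and is found by touch.
- buffer_right (a joint): Spring buffer on the right stop bar (pan's -y end): black rubber nose 14 mm across, axis 51 mm above the bench, facing the sieve's end wall. Value: how far it is pushed in, m; 0 = untouched, 0.008 = solid. 1.5 N/mm: a light press of 3 to 6 N gives 2 to 4 mm; 6.5 mm is rammed. The bar is clamped anew each time: the nose starts 5 to 30 mm from the sieve and is found by touch.
- ball_0_center (a point): Centre of one of six alike polished steel burnishing balls, 12 mm, 10 g. They lie in the sieve at the start (centre 33 mm above the bench) and do not fall by themselves: the sieve must be jerked (about 1 m/s2 or a knock) to roll them off the solid strips; in the catch pan a ball's centre is 12 mm above the bench.
- ball_1_center (a point): Centre of one of six alike polished steel burnishing balls, 12 mm, 10 g. They lie in the sieve at the start (centre 33 mm above the bench) and do not fall by themselves: the sieve must be jerked (about 1 m/s2 or a knock) to roll them off the solid strips; in the catch pan a ball's centre is 12 mm above the bench.
- ball_2_center (a point): Centre of one of six alike polished steel burnishing balls, 12 mm, 10 g. They lie in the sieve at the start (centre 33 mm above the bench) and do not fall by themselves: the sieve must be jerked (about 1 m/s2 or a knock) to roll them off the solid strips; in the catch pan a ball's centre is 12 mm above the bench.
- ball_3_center (a point): Centre of one of six alike polished steel burnishing balls, 12 mm, 10 g. They lie in the sieve at the start (centre 33 mm above the bench) and do not fall by themselves: the sieve must be jerked (about 1 m/s2 or a knock) to roll them off the solid strips; in the catch pan a ball's centre is 12 mm above the bench.
- ball_4_center (a point): Centre of one of six alike polished steel burnishing balls, 12 mm, 10 g. They lie in the sieve at the start (centre 33 mm above the bench) and do not fall by themselves: the sieve must be jerked (about 1 m/s2 or a knock) to roll them off the solid strips; in the catch pan a ball's centre is 12 mm above the bench.
- ball_5_center (a point): Centre of one of six alike polished steel burnishing balls, 12 mm, 10 g. They lie in the sieve at the start (centre 33 mm above the bench) and do not fall by themselves: the sieve must be jerked (about 1 m/s2 or a knock) to roll them off the solid strips; in the catch pan a ball's centre is 12 mm above the bench.
- ring_silver_center (a point): Centre of the finished silver-coloured band ring, 22 mm across, 8 mm wide, 12 g, lying in the sieve; too large for the openings.
- ring_gold_center (a point): Centre of the finished gold-coloured band ring, 22 mm across, 7 mm wide, 12 g, lying in the sieve; too large for the openings.
- ring_rose_center (a point): Centre of the finished rose-gold (copper-coloured) band ring, 22 mm across, 6.5 mm wide, 12 g, lying in the sieve; too large for the openings.
- dropper_bottle_center (a point): Centre of a bystander to leave alone: amber dropper bottle, 30 mm across, 103 mm high, loose on the bench.
- tin_rouge_center (a point): Centre of a bystander to leave alone: red and white round tin, 42 mm across, 24 mm high, loose on the bench.
- loupe_center (a point): Centre of a bystander to leave alone: closed folding loupe, 22 x 34 x 14 mm, loose on the bench.

How it is judged (in metres and radians):
On the way, in this order (a step that is already met when the one before it is completed fails the run):
1. left buffer pressed in lightly (1.5 mm or more) by the sieve, with the sieve down on the pan (value of joint buffer_left above 0.0015 m and z of sieve in the frame of pan below 0.028 m), for 0.03 s.
2. then the right buffer pressed in lightly (1.5 mm or more) by the sieve, with the sieve down on the pan (value of joint buffer_right above 0.0015 m and z of sieve in the frame of pan below 0.028 m), for 0.03 s.
3. then again the left buffer pressed in lightly (1.5 mm or more) by the sieve, with the sieve down on the pan (all of step 1), for 0.03 s.
4. then again the right buffer pressed in lightly (1.5 mm or more) by the sieve, with the sieve down on the pan (all of step 2), for 0.03 s.
5. the sieve lifted clear of the catch pan, with all six balls left in the pan and all three rings in the sieve (height (world z) of sieve above 0.05 m and x of ball_0_center in the frame of pan between -0.054 and 0.054 m and y of ball_0_center in the frame of pan between -0.109 and 0.109 m and z of ball_0_center in the frame of pan between 0 and 0.022 m and x of ball_1_center in the frame of pan between -0.054 and 0.054 m and y of ball_1_center in the frame of pan between -0.109 and 0.109 m and z of ball_1_center in the frame of pan between 0 and 0.022 m and x of ball_2_center in the frame of pan between -0.054 and 0.054 m and y of ball_2_center in the frame of pan between -0.109 and 0.109 m and z of ball_2_center in the frame of pan between 0 and 0.022 m and x of ball_3_center in the frame of pan between -0.054 and 0.054 m and y of ball_3_center in the frame of pan between -0.109 and 0.109 m and z of ball_3_center in the frame of pan between 0 and 0.022 m and x of ball_4_center in the frame of pan between -0.054 and 0.054 m and y of ball_4_center in the frame of pan between -0.109 and 0.109 m and z of ball_4_center in the frame of pan between 0 and 0.022 m and x of ball_5_center in the frame of pan between -0.054 and 0.054 m and y of ball_5_center in the frame of pan between -0.109 and 0.109 m and z of ball_5_center in the frame of pan between 0 and 0.022 m and x of ring_silver_center in the frame of sieve between -0.05 and 0.05 m and y of ring_silver_center in the frame of sieve between -0.062 and 0.062 m and z of ring_silver_center in the frame of sieve between 0 and 0.036 m and x of ring_gold_center in the frame of sieve between -0.05 and 0.05 m and y of ring_gold_center in the frame of sieve between -0.062 and 0.062 m and z of ring_gold_center in the frame of sieve between 0 and 0.036 m and x of ring_rose_center in the frame of sieve between -0.05 and 0.05 m and y of ring_rose_center in the frame of sieve between -0.062 and 0.062 m and z of ring_rose_center in the frame of sieve between 0 and 0.036 m), for 0.1 s.
At the end, for the whole second after the job is handed in: The sieve sits fully home in the white tray (underside within 2.5 mm of its seated height, within 6 mm of the tray's centre, level within 0.03 rad) and at rest, all three rings lie in it, and all six balls lie on the floor of the blue catch pan (z of sieve in the frame of tray between 0.02 and 0.0265 m and horizontal distance between sieve and tray below 0.006 m and angle between sieve's own z axis and vertical below 0.03 rad and linear speed of sieve below 0.02 m/s and angular speed of sieve below 0.1 rad/s and x of ball_0_center in the frame of pan between -0.054 and 0.054 m and y of ball_0_center in the frame of pan between -0.109 and 0.109 m and z of ball_0_center in the frame of pan between 0 and 0.022 m and x of ball_1_center in the frame of pan between -0.054 and 0.054 m and y of ball_1_center in the frame of pan between -0.109 and 0.109 m and z of ball_1_center in the frame of pan between 0 and 0.022 m and x of ball_2_center in the frame of pan between -0.054 and 0.054 m and y of ball_2_center in the frame of pan between -0.109 and 0.109 m and z of ball_2_center in the frame of pan between 0 and 0.022 m and x of ball_3_center in the frame of pan between -0.054 and 0.054 m and y of ball_3_center in the frame of pan between -0.109 and 0.109 m and z of ball_3_center in the frame of pan between 0 and 0.022 m and x of ball_4_center in the frame of pan between -0.054 and 0.054 m and y of ball_4_center in the frame of pan between -0.109 and 0.109 m and z of ball_4_center in the frame of pan between 0 and 0.022 m and x of ball_5_center in the frame of pan between -0.054 and 0.054 m and y of ball_5_center in the frame of pan between -0.109 and 0.109 m and z of ball_5_center in the frame of pan between 0 and 0.022 m and x of ring_silver_center in the frame of sieve between -0.05 and 0.05 m and y of ring_silver_center in the frame of sieve between -0.062 and 0.062 m and z of ring_silver_center in the frame of sieve between 0 and 0.036 m and x of ring_gold_center in the frame of sieve between -0.05 and 0.05 m and y of ring_gold_center in the frame of sieve between -0.062 and 0.062 m and z of ring_gold_center in the frame of sieve between 0 and 0.036 m and x of ring_rose_center in the frame of sieve between -0.05 and 0.05 m and y of ring_rose_center in the frame of sieve between -0.062 and 0.062 m and z of ring_rose_center in the frame of sieve between 0 and 0.036 m); the robot touches nothing.
It fails at once if a buffer is rammed (pushed in 6.5 mm or more) (value of joint any of buffer_left, buffer_right above 0.0065 m).
It fails at once if the sieve is forced against the catch pan with more than 40 N or against the tray with more than 30 N (contact force between sieve and pan above 40 N or contact force between sieve and tray above 30 N).
It fails at once if the bottle, the tin or the loupe is moved by more than 15 mm (distance of any of dropper_bottle_center, tin_rouge_center, loupe_center from where it was at the start of the episode above 0.015 m).
It also fails if it takes over 53 s, if anything falls off the work surface, if the arm or the gripper's body presses on something with over 40 N, if the wrist force passes 120 N, or if a joint passes its speed limit or range.

## Working session

There is one attempt and no reset: what is moved stays moved. The work goes in short steps, Python scripts to look and compute and a tool call to move; the robot and the scene stay as the last step left them, time stands still between calls to the robot, and variables do not carry over. Pictures are saved under pics/ and viewed, at most 13 in all, crops included, and the job is handed in when it is done.

Besides the shell and the picture viewer there is one more tool, called after "Call:" as name([rows], argument=value, ...), one row to a line, values as JSON. arm_command: Moves the arm, as the interface text tells. Its arguments: {"type":"object","properties":{"deltas":{"type":"array"},"gripper":{"type":"number"}},"required":["deltas"]}

```bash
mkdir -p pics; ls; cat > h.py <<'E'
import numpy as np, cv2
from cell import state, read_camera, job_done
def cloud(c):
    z=c["range_z"].astype(float); v,u=np.indices(z.shape)
    p=np.stack([(u-c["cx"])/c["fx"]*z,-(v-c["cy"])/c["fy"]*z,-z,np.ones_like(z)],-1)
    w=p@np.array(c["extrinsics"]).T
    w=w[...,:3]; w[z==0]=np.nan
    return w
def save(c,n): cv2.imwrite(f"pics/{n}.png",c["color"][...,::-1])
E
python3 - <<'E'
from h import *
print(state())
for n in ("top","side"):
    c=read_camera(n); save(c,n+"0"); np.savez(n+"0.npz",w=cloud(c),c=c["color"])
    print(n,c["fx"],c["cx"],c["cy"],np.round(c["extrinsics"],3).tolist())
E
```

```text
pics
{'t': 0.0, 'joints': array([-1.33759723e+00,  4.91542345e-01,  1.55945540e+00, -1.42008793e-05,
        1.09168146e+00, -1.05582350e-01]), 'qvel': array([ 4.00621465e-04,  7.90240933e-04, -4.16282266e-04, -3.09064840e-04,
        2.36582657e-05,  3.84115703e-05]), 'tau': array([-5.80892847e-04, -6.12641287e+01, -2.58176762e+01,  6.91941823e-02,
        4.82332322e-02, -1.70655358e-04]), 'eef_pos': array([ 207.688484  , -589.24776377,  233.07038047]), 'tcp_rot': array([-3.14051083e+00, -1.01982871e-04,  3.38787949e-01]), 'ft_force': array([1.13752546, 0.16415488, 0.56165371]), 'moment': array([0.00281304, 0.00631705, 0.01199537]), 'grip_force': 0.0, 'opening': 0.9994898718756833}
top 405.29630890302604 280.21436017471024 211.31190048560245 [[-0.002, 0.987, -0.162, 400.333], [-1.0, -0.0, 0.012, -4.909], [0.012, 0.162, 0.987, 914.998], [0.0, 0.0, 0.0, 1.0]]
side 499.78246876922975 280.082528618231 208.93187787153664 [[-0.989, 0.085, -0.125, 381.075], [-0.151, -0.568, 0.809, 1036.999], [-0.002, 0.819, 0.574, 822.769], [0.0, 0.0, 0.0, 1.0]]
```

View pics/top0.png

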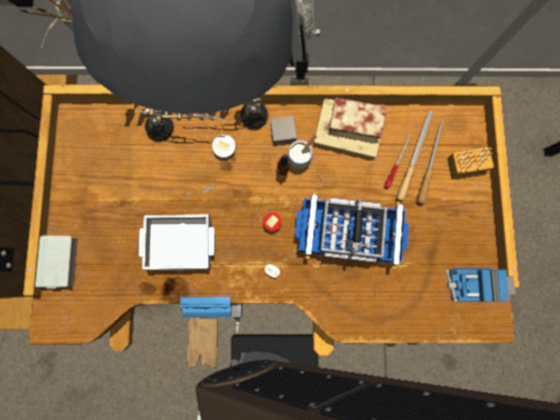

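View pics/side0.png

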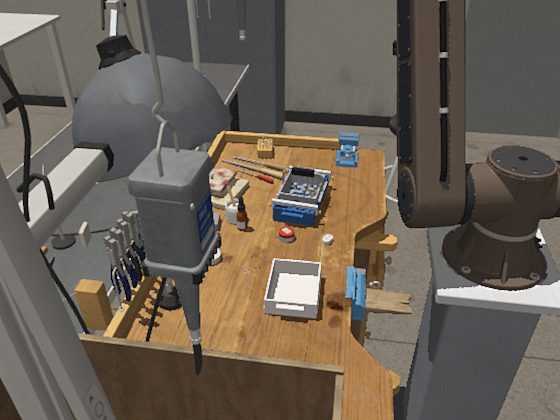

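The top view shows the pan and sieve at about (353,230), handle at (357,231), tray at (177,243), tin at (272,222), loupe at (272,271) and bottle at (284,165). A lamp hangs over the far-left area, and the side view shows a hanging motor. Next I measure all of these.

```bash
python3 - <<'E'
from h import *
d=np.load("top0.npz"); w=d["w"]; c=d["c"].astype(int)
X,Y,Z=w[...,0],w[...,1],w[...,2]
u0,v0=300,190
def rect(m,name):
    p=np.c_[X[m],Y[m]].astype(np.float32); r=cv2.minAreaRect(p)
    print(name,m.sum(),"rect",np.round(r[0],1),np.round(r[1],1),round(r[2],2),"mean",p.mean(0).round(1),"z",np.nanmedian(Z[m]).round(1))
R=np.zeros(Z.shape,bool); R[185:275,285:420]=1
T=np.zeros(Z.shape,bool); T[200:285,125:230]=1
rect(R&(Z>92),"handle")
rect(R&(Z>30)&(Z<85),"pan+bars")
bars=R&(c.min(-1)>190)
for a,b in((300,325),(385,412)):
    m=bars.copy(); m[:,:a]=0;m[:,b:]=0; rect(m,"bar")
rect(T&(Z>30)&(Z<60),"tray walls"); rect(T&(Z>12)&(Z<75),"tray all")
rect(T&(Z<20)&(c.min(-1)>170),"tray floor")
for n,(u,v) in dict(tin=(272,222),loupe=(272,271),bottle=(284,165)).items(): print(n,w[v,u].round(0))
# obstacles above 130mm, from both cameras
for n in("top0","side0"):
    q=np.load(n+".npz")["w"].reshape(-1,3); q=q[(q[:,2]>110)&(q[:,2]<700)&(q[:,0]>300)&(q[:,0]<900)&(abs(q[:,1])<600)]
    g,k=np.unique((q//100).astype(int),axis=0,return_counts=True)
    print(n,[(*(a*100).tolist(),int(b)) for a,b in zip(g,k) if b>15])
E
```

```text
handle 359 rect [ 502.8 -172. ] [ 15.5 116. ] 82.92 mean [ 501.5 -170.7] z 111.1
pan+bars 2901 rect [ 503.  -172.6] [246.1 145.8] 83.47 mean [ 502.1 -180. ] z 48.4
bar 291 rect [513.9 -82.4] [ 11.3 126.3] 83.7 mean [nan nan] z 56.3
bar 294 rect [ 492.5 -267.4] [ 11.8 125.5] 83.4 mean [ 492.4 -266.6] z 56.5
tray walls 884 rect [477.7 209.2] [114.6 159.5] 2.09 mean [479.8 209.6] z 41.8
tray all 1186 rect [476.8 209.4] [116.6 160.3] 1.0 mean [478.9 213.8] z 37.5
tray floor 2461 rect [484.6 220.3] [117.5 165. ] 1.13 mean [474.5 215.1] z 5.8
tin [522.   2.  25.]
loupe [415.   2.  13.]
bottle [638. -24.  75.]
top0 [(300, -300, 500, 216), (300, -300, 600, 86), (300, -200, 500, 811), (300, -200, 600, 456), (400, -200, 100, 94), (500, -200, 100, 117), (500, 500, 100, 18), (600, -100, 300, 86), (600, 0, 300, 1846), (600, 0, 400, 3609), (600, 100, 300, 900), (600, 100, 400, 5704), (600, 200, 300, 420), (600, 200, 400, 1021), (600, 500, 100, 158), (700, -100, 300, 949), (700, -100, 400, 489), (700, 0, 300, 43), (700, 0, 400, 3015), (700, 100, 400, 1830), (700, 200, 300, 147), (700, 200, 400, 139
[... 831 characters left out ...]
0, 400, 1040), (700, 100, 500, 402), (700, 200, 300, 902), (700, 200, 400, 3061), (700, 300, 300, 58), (700, 300, 400, 611), (700, 400, 300, 100), (700, 400, 400, 1198), (700, 500, 100, 1351), (700, 500, 200, 652), (700, 500, 300, 286), (700, 500, 400, 1552), (700, 500, 500, 463), (700, 500, 600, 357), (800, -500, 200, 60), (800, -500, 300, 235), (800, -500, 400, 211), (800, -100, 400, 20), (800, -100, 500, 53), (800, 0, 500, 772), (800, 100, 400, 588), (800, 100, 500, 1046), (800, 200, 100, 709), (800, 200, 200, 214), (800, 200, 300, 377), (800, 200, 400, 2094), (800, 300, 100, 908), (800, 300, 200, 154), (800, 300, 400, 321), (800, 400, 200, 18), (800, 400, 400, 548), (800, 500, 400, 298)]
```

Call:
arm_command([
  {"dx": 0.0197,"dy": 0.0278,"dz": -0.002,"yaw": -1.73},
  {"dx": 0.0197,"dy": 0.0278,"dz": -0.002,"yaw": -1.73},
  {"dx": 0.0197,"dy": 0.0278,"dz": -0.002,"yaw": -1.73},
  {"dx": 0.0197,"dy": 0.0278,"dz": -0.002,"yaw": -1.73},
  {"dx": 0.0197,"dy": 0.0278,"dz": -0.002,"yaw": -1.73},
  {"dx": 0.0197,"dy": 0.0278,"dz": -0.002,"yaw": -1.73},
  {"dx": 0.0197,"dy": 0.0278,"dz": -0.002,"yaw": -1.73},
  {"dx": 0.0197,"dy": 0.0278,"dz": -0.002,"yaw": -1.73},
  {"dx": 0.0197,"dy": 0.0278,"dz": -0.002,"yaw": -1.73},
  {"dx": 0.0197,"dy": 0.0278,"dz": -0.002,"yaw": -1.73},
  {"dx": 0.0197,"dy": 0.0278,"dz": -0.002,"yaw": -1.73},
  {"dx": 0.0197,"dy": 0.0278,"dz": -0.002,"yaw": -1.73},
  {"dx": 0.0197,"dy": 0.0278,"dz": -0.002,"yaw": -1.73},
  {"dx": 0.0197,"dy": 0.0278,"dz": -0.002,"yaw": -1.73},
  {"dx": 0.0197,"dy": 0.0278,"dz": -0.002,"yaw": -1.73},
  {"dx": 0},
  {"dx": 0},
], gripper=0.07)

```text
$.deltas[15]: bad value
```

```bash
cat > meas.py <<'E'
from h import *
import sys
n=sys.argv[1]; s=state(); print(s["t"],s["eef_pos"],s["tcp_rot"],s["ft_force"])
c=read_camera("wrist"); save(c,n); w=cloud(c); np.savez(n+".npz",w=w,c=c["color"])
e=np.array(c["extrinsics"]); print(c["fx"],c["cx"],c["cy"],e.round(3).tolist())
X,Y,Z=w[...,0],w[...,1],w[...,2]
for a,b in ((92,118),(52,62),(40,50),(20,30)):
    m=(Z>a)&(Z<b); 
    if m.sum()<50: continue
    p=np.c_[X[m],Y[m]].astype(np.float32); r=cv2.minAreaRect(p); print(a,b,m.sum(),np.round(r[0],1),np.round(r[1],1),round(r[2],2),np.median(Z[m]))
E
python3 meas.py w1
```

```text
0.1 [ 207.69630285 -589.28621788  233.14579985] [-3.14067025e+00 -9.95090604e-05  3.38787466e-01] [ 0.49922584 -0.3425134  -0.43330461]
294.7183905046491 280.3163227672023 210.92692153944327 [[0.332, 0.914, 0.235, 273.391], [-0.943, 0.322, 0.081, -566.753], [-0.001, -0.248, 0.969, 384.082], [0.0, 0.0, 0.0, 1.0]]
52 62 63 [ 366.9 -479.7] [19.5 51.1] 29.56 60.86003480072719
20 30 200 [ 375.  -482.8] [ 25.7 114.9] 23.19 22.446970471120892
```

Call:
arm_command([
  {"dx": 0.0197,"dy": 0.0278,"dz": -0.002,"yaw": -1.73},
  {"dx": 0.0197,"dy": 0.0278,"dz": -0.002,"yaw": -1.73},
  {"dx": 0.0197,"dy": 0.0278,"dz": -0.002,"yaw": -1.73},
  {"dx": 0.0197,"dy": 0.0278,"dz": -0.002,"yaw": -1.73},
  {"dx": 0.0197,"dy": 0.0278,"dz": -0.002,"yaw": -1.73},
  {"dx": 0.0197,"dy": 0.0278,"dz": -0.002,"yaw": -1.73},
  {"dx": 0.0197,"dy": 0.0278,"dz": -0.002,"yaw": -1.73},
  {"dx": 0.0197,"dy": 0.0278,"dz": -0.002,"yaw": -1.73},
  {"dx": 0.0197,"dy": 0.0278,"dz": -0.002,"yaw": -1.73},
  {"dx": 0.0197,"dy": 0.0278,"dz": -0.002,"yaw": -1.73},
  {"dx": 0.0197,"dy": 0.0278,"dz": -0.002,"yaw": -1.73},
  {"dx": 0.0197,"dy": 0.0278,"dz": -0.002,"yaw": -1.73},
  {"dx": 0.0197,"dy": 0.0278,"dz": -0.002,"yaw": -1.73},
  {"dx": 0.0197,"dy": 0.0278,"dz": -0.002,"yaw": -1.73},
  {"dx": 0.0197,"dy": 0.0278,"dz": -0.002,"yaw": -1.73},
  {"dx": 0.0,"dy": 0.0,"dz": 0.0,"yaw": 0.0},
  {"dx": 0.0,"dy": 0.0,"dz": 0.0,"yaw": 0.0},
], gripper=0.07)

```text
t: 1.85
eef_pos: [503.3, -172.0, 203.4]
tcp_rot: [3.142, 0.001, -0.112]
ft_force: [-0.7, -0.5, 0.7]
opening: 0.736
grip_force: 0.0
```

```bash
python3 meas.py w1
```

```text
1.85 [ 503.28050334 -172.03002381  203.42812008] [ 3.14153400e+00  5.77374110e-04 -1.12033311e-01] [-0.70375839 -0.50110619  0.68105853]
294.7183905046491 280.3163227672023 210.92692153944327 [[-0.112, 0.962, 0.248, 572.52], [-0.994, -0.109, -0.028, -180.197], [0.0, -0.249, 0.968, 354.333], [0.0, 0.0, 0.0, 1.0]]
92 118 1945 [ 571.8 -123.9] [254.1  82.3] 35.79 111.44619249109527
52 62 3785 [ 552.4 -241.3] [475.  251.6] 82.76 56.449097044350026
40 50 5180 [ 560.9 -178.2] [627.9 259. ] 84.45 45.42371622957296
20 30 7241 [ 570.2 -180.4] [634.1 275.1] 82.01 26.22006515996702
```

View pics/w1.png

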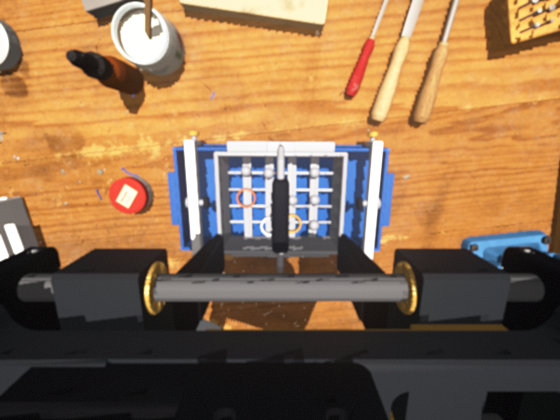

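The wrist view shows the black handle grip at about (281,215), the white stop bars at columns 192 and 374, and the sieve between columns 215 and 347. The rings are at (247,197), (268,226) and (294,223).

```bash
python3 - <<'E'
from h import *
d=np.load("w1.npz"); w=d["w"]; c=d["c"].astype(int); X,Y,Z=w[...,0],w[...,1],w[...,2]
def rect(box,lo,hi,n,cm=None):
    m=np.zeros(Z.shape,bool); m[box[1]:box[3],box[0]:box[2]]=1; m&=(Z>lo)&(Z<hi)
    if cm is not None: m&=cm
    p=np.c_[X[m],Y[m]].astype(np.float32); r=cv2.minAreaRect(p); 
    vx,vy,_,_=cv2.fitLine(p,cv2.DIST_HUBER,0,.01,.01).ravel()
    print(n,m.sum(),np.round(r[0],1),np.round(r[1],1),"mean",p.mean(0).round(1),"line deg",np.degrees(np.arctan(vy/vx)).round(2),np.median(Z[m]).round(1))
    return np.array(r[0])
rect((262,175,300,252),104,120,"grip",c.max(-1)<70)
rect((262,140,300,262),90,120,"bridge")
l=rect((178,130,206,246),52,62,"barL",c.min(-1)>150); r=rect((362,130,388,246),52,62,"barR",c.min(-1)>150)
print((l+r)/2,np.degrees(np.arctan2(-(l-r)[0],(l-r)[1])),np.hypot(*(l-r)))
rect((208,150,355,245),57,68,"rim")
rect((160,130,400,250),40,50,"panwalls")
# profile along sieve y through center at handle-perp: row 160 & 240
for row in (200,210,235): 
    for u in list(range(180,232,3))+list(range(332,385,3)): print(u,w[row,u].round(0).astype(int).tolist() if np.isfinite(Z[row,u]) else None,end=" ")
    print()
E
```

```text
grip 1116 [ 505.5 -172.6] [14.2 64.1] mean [ 505.8 -172.2] line deg -6.46 112.5
bridge 1581 [ 512.7 -173.2] [ 15.5 103.8] mean [ 512.3 -173.2] line deg -6.55 112.0
barL 1054 [526.1 -84.9] [ 16.9 104.6] mean [529.7 -84.6] line deg -7.23 56.6
barR 1123 [ 502.  -267.4] [ 17.  109.5] mean [ 504.1 -268.2] line deg -6.78 56.6
[ 514.04170227 -176.15135956] -7.509928382482691 183.99533844739898
rim 1349 [ 514.1 -173.5] [131.   87.8] mean [ 532.3 -174.3] line deg 80.86 63.5
panwalls 3516 [ 512.8 -173.5] [224.5 129.5] mean [ 524.  -174.5] line deg 83.91 45.4
180 [517, -65, 43] 183 [515, -65, 35] 186 [519, -76, 56] 189 [519, -80, 58] 192 [518, -82, 57] 195 [518, -85, 57] 198 [517, -88, 54] 201 [517, -90, 53] 204 [517, -95, 57] 207 [517, -98, 57] 210 [507, -87, 6] 213 [506, -91, 5] 216 [517, -109, 63] 219 [517, -112, 64] 222 [514, -112, 53] 225 [512, -113, 42] 228 [509, -114, 29] 231 [504, -112, 5] 332 [496, -230, 30] 335 [498, -232, 40] 338 [500, -233, 51] 341 [502, -234, 62] 344 [502, -237, 62] 347 [488, -252, 7] 350 [488, -255, 6] 353 [487, -259, 7] 356 [497, -253, 47] 359 [499, -254, 57] 362
[... 853 characters left out ...]
180 [478, -58, 45] 183 [478, -61, 43] 186 [474, -60, 33] 189 [471, -60, 22] 192 [481, -75, 57] 195 [480, -78, 56] 198 [480, -81, 56] 201 [478, -83, 51] 204 [464, -72, 7] 207 [463, -76, 6] 210 [462, -79, 5] 213 [462, -83, 4] 216 [520, -136, 188] 219 [519, -137, 187] 222 [478, -107, 58] 225 [473, -108, 46] 228 [470, -109, 36] 231 [465, -110, 24] 332 [457, -226, 38] 335 [460, -228, 47] 338 [463, -230, 57] 341 [510, -210, 185] 344 [511, -212, 187] 347 [444, -249, 7] 350 [442, -253, 5] 353 [442, -257, 5] 356 [442, -261, 5] 359 [441, -264, 5] 362 [441, -268, 6] 365 [459, -259, 55] 368 [460, -261, 58] 371 [460, -264, 58] 374 [459, -268, 56] 377 [453, -276, 41] 380 [454, -278, 45] 383 [436, -296, 0]
```

Call:
arm_command([
  {"dx": 0.002,"dy": -0.0004,"dz": -0.016,"yaw": 0.0},
  {"dx": 0.0,"dy": 0.0,"dz": -0.025,"yaw": -0.15},
  {"dx": 0.0,"dy": 0.0,"dz": -0.025,"yaw": 0.0},
  {"dx": 0.0,"dy": 0.0,"dz": -0.02,"yaw": 0.0},
  {"dx": 0.0,"dy": 0.0,"dz": -0.01,"yaw": 0.0},
  {"dx": 0.0,"dy": 0.0,"dz": -0.005,"yaw": 0.0},
  {"dx": 0.0,"dy": 0.0,"dz": 0.0,"yaw": 0.0},
])

```text
t: 2.6
eef_pos: [505.1, -173.4, 102.7]
tcp_rot: [3.142, 0.0, -0.117]
ft_force: [0.7, -0.6, 0.5]
opening: 0.742
grip_force: 0.0
```

Call:
arm_command([
  {"dx": 0.0,"dy": 0.0,"dz": 0.0,"yaw": 0.0},
  {"dx": 0.0,"dy": 0.0,"dz": 0.0,"yaw": 0.0},
  {"dx": 0.0,"dy": 0.0,"dz": 0.0,"yaw": 0.0},
  {"dx": 0.0,"dy": 0.0,"dz": 0.0,"yaw": 0.0},
  {"dx": 0.0,"dy": 0.0,"dz": 0.0,"yaw": 0.0},
  {"dx": 0.0,"dy": 0.0,"dz": 0.0,"yaw": 0.0},
], gripper=0.0)

```text
t: 3.2
eef_pos: [505.3, -172.8, 102.8]
tcp_rot: [3.141, -0.0, -0.117]
ft_force: [0.2, -0.4, 0.3]
opening: 0.29
grip_force: 0.0
```

Call:
arm_command([
  {"dx": 0.0,"dy": 0.0,"dz": 0.0,"yaw": 0.0},
  {"dx": 0.0,"dy": 0.0,"dz": 0.0,"yaw": 0.0},
  {"dx": 0.0,"dy": 0.0,"dz": 0.0,"yaw": 0.0},
  {"dx": 0.0,"dy": 0.0,"dz": 0.0,"yaw": 0.0},
])

```text
t: 3.6
eef_pos: [505.2, -172.8, 102.7]
tcp_rot: [-3.142, 0.0, -0.117]
ft_force: [0.0, 1.1, 0.8]
opening: 0.159
grip_force: 30.0
```

Call:
arm_command([
  {"dx": 0.0003,"dy": 0.003,"dz": 0.0,"yaw": 0.0},
  {"dx": 0.0004,"dy": 0.003,"dz": 0.0,"yaw": 0.0},
  {"dx": 0.0,"dy": 0.0,"dz": 0.0,"yaw": 0.0},
])

```text
t: 3.9
eef_pos: [506.0, -166.5, 102.6]
tcp_rot: [-3.142, 0.0, -0.117]
ft_force: [-0.1, 1.1, 0.2]
opening: 0.154
grip_force: 30.0
```

Call:
arm_command([
  {"dx": 0.0001,"dy": 0.001,"dz": 0.0,"yaw": 0.0},
  {"dx": 0.0,"dy": 0.0,"dz": 0.0,"yaw": 0.0},
])

```text
t: 4.1
eef_pos: [506.1, -165.8, 102.7]
tcp_rot: [3.142, -0.0, -0.117]
ft_force: [-0.1, 0.0, 0.1]
opening: 0.159
grip_force: 30.0
```

Call:
arm_command([
  {"dx": 0.0001,"dy": 0.001,"dz": 0.0,"yaw": 0.0},
  {"dx": 0.0,"dy": 0.0,"dz": 0.0,"yaw": 0.0},
])

```text
t: 4.3
eef_pos: [506.2, -164.9, 102.7]
tcp_rot: [3.141, -0.0, -0.117]
ft_force: [0.9, -1.1, 0.2]
opening: 0.157
grip_force: 30.0
```

Call:
arm_command([
  {"dx": 0.0001,"dy": 0.001,"dz": 0.0,"yaw": 0.0},
  {"dx": 0.0,"dy": 0.0,"dz": 0.0,"yaw": 0.0},
])

```text
t: 4.5
eef_pos: [506.2, -163.8, 102.7]
tcp_rot: [3.142, 0.0, -0.117]
ft_force: [1.1, -0.7, -0.3]
opening: 0.151
grip_force: 30.0
```

Call:
arm_command([
  {"dx": 0.0001,"dy": 0.001,"dz": 0.0,"yaw": 0.0},
  {"dx": 0.0,"dy": 0.0,"dz": 0.0,"yaw": 0.0},
])

```text
t: 4.7
eef_pos: [506.3, -162.8, 102.7]
tcp_rot: [3.142, 0.0, -0.117]
ft_force: [-0.4, -1.2, -0.5]
opening: 0.156
grip_force: 30.0
```

Call:
arm_command([
  {"dx": 0.0001,"dy": 0.001,"dz": 0.0,"yaw": 0.0},
  {"dx": 0.0,"dy": 0.0,"dz": 0.0,"yaw": 0.0},
])

```text
t: 4.9
eef_pos: [506.5, -161.8, 102.6]
tcp_rot: [3.142, 0.0, -0.117]
ft_force: [0.5, -0.4, 0.1]
opening: 0.16
grip_force: 30.0
```

Call:
arm_command([
  {"dx": 0.0001,"dy": 0.001,"dz": 0.0,"yaw": 0.0},
  {"dx": 0.0,"dy": 0.0,"dz": 0.0,"yaw": 0.0},
])

```text
t: 5.1
eef_pos: [506.6, -160.8, 102.7]
tcp_rot: [3.142, 0.0, -0.117]
ft_force: [0.1, -0.3, 0.3]
opening: 0.159
grip_force: 30.0
```

```bash
python3 - <<'E'
from h import *
c=read_camera("wrist"); w=cloud(c); cv2.imwrite("pics/w2.png",cv2.resize(c["color"][100:300,130:430,::-1],(800,533),interpolation=cv2.INTER_CUBIC))
np.savez("w2.npz",w=w,c=c["color"]); print(state()["ft_force"])
E
```

```text
[-0.10780319 -0.94423014  0.75890912]
```

View pics/w2.png

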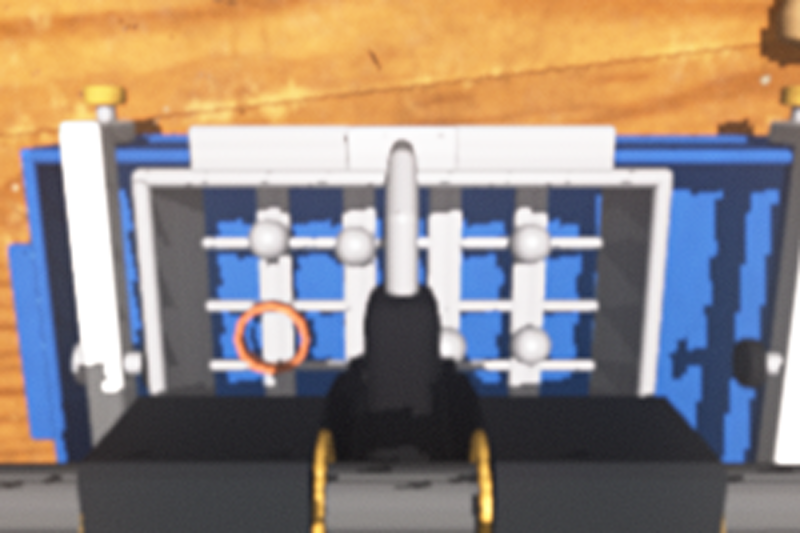

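The sieve slid left with the arm. The left nose is now just hidden under the rim at crop (145,363), so contact is close. The right nose is at (740,363), about 21 mm clear.

Call:
arm_command([
  {"dx": 0.0001,"dy": 0.001,"dz": 0.0,"yaw": 0.0},
  {"dx": 0.0,"dy": 0.0,"dz": 0.0,"yaw": 0.0},
])

```text
t: 5.35
eef_pos: [506.7, -159.8, 102.7]
tcp_rot: [3.141, 0.0, -0.117]
ft_force: [0.1, -0.8, -0.5]
opening: 0.157
grip_force: 30.0
```

Call:
arm_command([
  {"dx": 0.0001,"dy": 0.001,"dz": 0.0,"yaw": 0.0},
  {"dx": 0.0,"dy": 0.0,"dz": 0.0,"yaw": 0.0},
])

```text
t: 5.55
eef_pos: [506.8, -158.9, 102.7]
tcp_rot: [3.141, -0.0, -0.117]
ft_force: [-0.5, -3.4, -0.6]
opening: 0.159
grip_force: 30.0
```

Call:
arm_command([
  {"dx": 0.0001,"dy": 0.001,"dz": 0.0,"yaw": 0.0},
  {"dx": 0.0,"dy": 0.0,"dz": 0.0,"yaw": 0.0},
])

```text
t: 5.75
eef_pos: [506.9, -158.0, 102.7]
tcp_rot: [3.141, -0.0, -0.117]
ft_force: [-0.9, -4.0, -0.4]
opening: 0.156
grip_force: 30.0
```

```bash
python3 -c "
from h import *
f=[]
for i in range(4):
  read_camera('side'); f.append(state()['ft_force'])
print(np.round(f,1), state()['eef_pos'])"
```

```text
[[ 0.2 -4.2  0.2]
 [ 0.7 -5.2 -0.7]
 [-0.3 -4.  -0.9]
 [-0.5 -4.  -0.1]] [ 506.87977958 -157.95805711  102.67300464]
```

Call:
arm_command([
  {"dx": 0.0,"dy": 0.0005,"dz": 0.0,"yaw": 0.0},
  {"dx": 0.0,"dy": 0.0,"dz": 0.0,"yaw": 0.0},
])

```text
t: 6.15
eef_pos: [506.9, -157.5, 102.7]
tcp_rot: [3.141, -0.0, -0.117]
ft_force: [0.5, -5.1, -0.5]
opening: 0.158
grip_force: 30.0
```

Call:
arm_command([
  {"dx": -0.0012,"dy": -0.01,"dz": 0.0,"yaw": 0.0},
  {"dx": -0.0012,"dy": -0.01,"dz": 0.0,"yaw": 0.0},
  {"dx": 0.0,"dy": 0.0,"dz": 0.0,"yaw": 0.0},
  {"dx": -0.0003,"dy": -0.003,"dz": 0.0,"yaw": 0.0},
  {"dx": -0.0003,"dy": -0.003,"dz": 0.0,"yaw": 0.0},
  {"dx": 0.0,"dy": 0.0,"dz": 0.0,"yaw": 0.0},
])

```text
t: 6.75
eef_pos: [503.7, -183.7, 102.7]
tcp_rot: [3.141, 0.0, -0.117]
ft_force: [-1.1, -1.7, 1.8]
opening: 0.161
grip_force: 30.0
```

Call:
arm_command([
  {"dx": -0.0001,"dy": -0.001,"dz": 0.0,"yaw": 0.0},
  {"dx": 0.0,"dy": 0.0,"dz": 0.0,"yaw": 0.0},
])

```text
t: 6.95
eef_pos: [503.7, -184.3, 102.6]
tcp_rot: [-3.142, 0.0, -0.117]
ft_force: [-1.0, 1.3, 2.6]
opening: 0.157
grip_force: 30.0
```

Call:
arm_command([
  {"dx": -0.0001,"dy": -0.001,"dz": 0.0,"yaw": 0.0},
  {"dx": 0.0,"dy": 0.0,"dz": 0.0,"yaw": 0.0},
])

```text
t: 7.15
eef_pos: [503.6, -185.3, 102.6]
tcp_rot: [-3.142, 0.0, -0.117]
ft_force: [0.0, 2.5, 2.9]
opening: 0.155
grip_force: 30.0
```

Call:
arm_command([
  {"dx": -0.0001,"dy": -0.001,"dz": 0.0,"yaw": 0.0},
  {"dx": 0.0,"dy": 0.0,"dz": 0.0,"yaw": 0.0},
])

```text
t: 7.35
eef_pos: [503.6, -186.4, 102.6]
tcp_rot: [3.142, 0.0, -0.117]
ft_force: [-0.4, 2.2, 2.7]
opening: 0.155
grip_force: 30.0
```

Call:
arm_command([
  {"dx": -0.0001,"dy": -0.001,"dz": 0.0,"yaw": 0.0},
  {"dx": 0.0,"dy": 0.0,"dz": 0.0,"yaw": 0.0},
])

```text
t: 7.55
eef_pos: [503.5, -187.5, 102.7]
tcp_rot: [3.141, -0.0, -0.117]
ft_force: [0.2, 1.6, 1.7]
opening: 0.157
grip_force: 30.0
```

Call:
arm_command([
  {"dx": -0.0001,"dy": -0.001,"dz": 0.0,"yaw": 0.0},
  {"dx": 0.0,"dy": 0.0,"dz": 0.0,"yaw": 0.0},
])

```text
t: 7.75
eef_pos: [503.4, -188.5, 102.7]
tcp_rot: [3.141, -0.0, -0.117]
ft_force: [-0.4, 2.1, 1.1]
opening: 0.154
grip_force: 30.0
```

Call:
arm_command([
  {"dx": -0.0001,"dy": -0.001,"dz": 0.0,"yaw": 0.0},
  {"dx": 0.0,"dy": 0.0,"dz": 0.0,"yaw": 0.0},
])

```text
t: 7.95
eef_pos: [503.2, -189.4, 102.7]
tcp_rot: [3.142, -0.0, -0.117]
ft_force: [-0.4, 3.4, 1.8]
opening: 0.152
grip_force: 30.0
```

```bash
python3 - <<'E'
from h import *
c=read_camera("wrist"); w=cloud(c); cv2.imwrite("pics/w3.png",cv2.resize(c["color"][100:300,130:430,::-1],(800,533),interpolation=cv2.INTER_CUBIC))
print(state()["ft_force"],state()["eef_pos"])
E
```

```text
[-0.46867194  2.86135722  1.34206986] [ 503.24215446 -189.44437316  102.67053632]
```

View pics/w3.png

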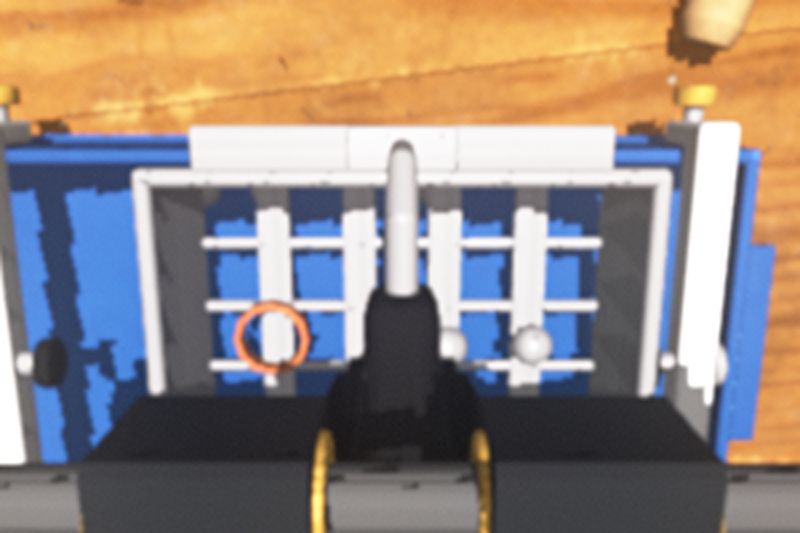

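Three of the balls seen earlier have already dropped, and two remain at (453,345) and (531,345). The right nose is now at the rim, around (655,363).

Call:
arm_command([
  {"dx": -0.0001,"dy": -0.001,"dz": 0.0,"yaw": 0.0},
  {"dx": 0.0,"dy": 0.0,"dz": 0.0,"yaw": 0.0},
])

```text
t: 8.2
eef_pos: [503.1, -190.3, 102.7]
tcp_rot: [-3.141, 0.0, -0.117]
ft_force: [-0.1, 4.6, 3.3]
opening: 0.156
grip_force: 30.0
```

Call:
arm_command([
  {"dx": -0.0001,"dy": -0.001,"dz": 0.0,"yaw": 0.0},
  {"dx": 0.0,"dy": 0.0,"dz": 0.0,"yaw": 0.0},
])

```text
t: 8.4
eef_pos: [503.0, -191.2, 102.7]
tcp_rot: [-3.141, 0.0, -0.117]
ft_force: [0.5, 5.9, 3.3]
opening: 0.157
grip_force: 30.0
```

```bash
python3 -c "
from h import *
f=[]
for i in range(4):
  read_camera('side'); f.append(state()['ft_force'])
print(np.round(f,1), state()['eef_pos'])"
```

```text
[[0.7 4.6 2.5]
 [0.2 5.8 2.8]
 [0.9 5.5 1.9]
 [0.8 4.9 1.8]] [ 503.01085327 -191.17162207  102.66585015]
```

Call:
arm_command([
  {"dx": 0.0,"dy": -0.0005,"dz": 0.0,"yaw": 0.0},
  {"dx": 0.0,"dy": 0.0,"dz": 0.0,"yaw": 0.0},
  {"dx": 0.0012,"dy": 0.01,"dz": 0.0,"yaw": 0.0},
  {"dx": 0.0014,"dy": 0.012,"dz": 0.0,"yaw": 0.0},
  {"dx": -0.0012,"dy": -0.01,"dz": 0.0,"yaw": 0.0},
  {"dx": 0.0012,"dy": 0.01,"dz": 0.0,"yaw": 0.0},
  {"dx": -0.0012,"dy": -0.01,"dz": 0.0,"yaw": 0.0},
  {"dx": 0.0012,"dy": 0.01,"dz": 0.0,"yaw": 0.0},
  {"dx": 0.0,"dy": 0.0,"dz": 0.0,"yaw": 0.0},
  {"dx": 0.0007,"dy": 0.006,"dz": 0.0,"yaw": 0.0},
  {"dx": 0.0,"dy": 0.0,"dz": 0.0,"yaw": 0.0},
  {"dx": 0.0003,"dy": 0.003,"dz": 0.0,"yaw": 0.0},
  {"dx": 0.0002,"dy": 0.0015,"dz": 0.0,"yaw": 0.0},
  {"dx": 0.0001,"dy": 0.001,"dz": 0.0,"yaw": 0.0},
  {"dx": 0.0,"dy": 0.0,"dz": 0.0,"yaw": 0.0},
])

```text
t: 10.1
eef_pos: [507.0, -158.5, 102.7]
tcp_rot: [3.141, -0.0, -0.117]
ft_force: [0.1, -2.2, 0.4]
opening: 0.155
grip_force: 30.0
```

```bash
python3 - <<'E'
from h import *
f=[]
for i in range(3):
  c=read_camera('wrist'); f.append(state()['ft_force'])
cv2.imwrite("pics/w4.png",cv2.resize(c["color"][100:300,130:430,::-1],(800,533),interpolation=cv2.INTER_CUBIC))
print(np.round(f,1), state()['eef_pos'])
E
```

```text
[[ 0.8 -2.8  1.2]
 [ 0.1 -3.   0.1]
 [ 0.3 -3.2 -0.1]] [ 506.97014431 -158.46384898  102.65271567]
```

View pics/w4.png

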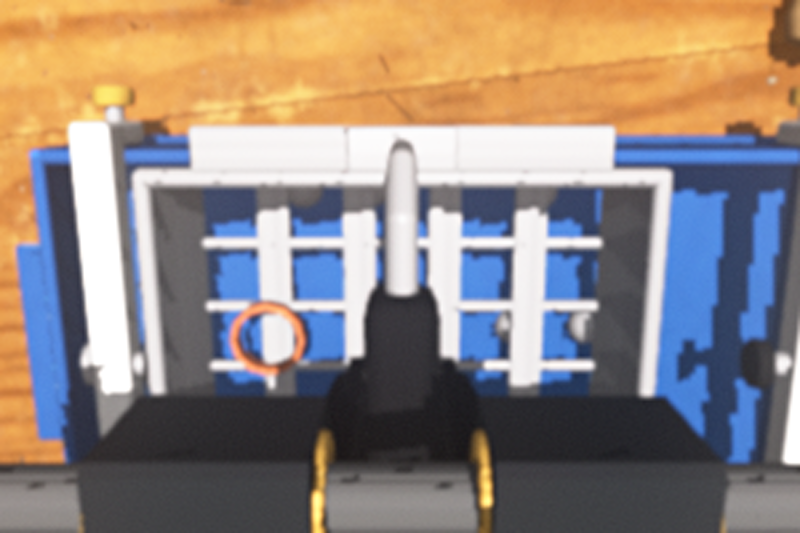

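All the visible strips are clear, and two balls show in the pan at (505,325) and (580,325). I'll finish the left press, shake more, then press right.

Call:
arm_command([
  {"dx": 0.0001,"dy": 0.001,"dz": 0.0,"yaw": 0.0},
  {"dx": 0.0,"dy": 0.0,"dz": 0.0,"yaw": 0.0},
  {"dx": 0.0,"dy": 0.0,"dz": 0.0,"yaw": 0.0},
])

```text
t: 10.55
eef_pos: [507.1, -157.6, 102.7]
tcp_rot: [3.141, -0.0, -0.117]
ft_force: [-1.0, -4.8, 0.6]
opening: 0.159
grip_force: 30.0
```

Call:
arm_command([
  {"dx": -0.0012,"dy": -0.01,"dz": 0.0,"yaw": 0.0},
  {"dx": -0.0012,"dy": -0.01,"dz": 0.0,"yaw": 0.0},
  {"dx": 0.0012,"dy": 0.01,"dz": 0.0,"yaw": 0.0},
  {"dx": -0.0012,"dy": -0.01,"dz": 0.0,"yaw": 0.0},
  {"dx": 0.0012,"dy": 0.01,"dz": 0.0,"yaw": 0.0},
  {"dx": -0.0012,"dy": -0.01,"dz": 0.0,"yaw": 0.0},
  {"dx": 0.0012,"dy": 0.01,"dz": 0.0,"yaw": 0.0},
  {"dx": -0.0012,"dy": -0.01,"dz": 0.0,"yaw": 0.0},
  {"dx": 0.0,"dy": 0.0,"dz": 0.0,"yaw": 0.0},
  {"dx": -0.0007,"dy": -0.0065,"dz": 0.0,"yaw": 0.0},
  {"dx": 0.0,"dy": 0.0,"dz": 0.0,"yaw": 0.0},
  {"dx": -0.0003,"dy": -0.003,"dz": 0.0,"yaw": 0.0},
  {"dx": -0.0003,"dy": -0.0025,"dz": 0.0,"yaw": 0.0},
  {"dx": -0.0002,"dy": -0.0015,"dz": 0.0,"yaw": 0.0},
  {"dx": 0.0,"dy": 0.0,"dz": 0.0,"yaw": 0.0},
  {"dx": 0.0,"dy": 0.0,"dz": 0.0,"yaw": 0.0},
])

```text
t: 12.15
eef_pos: [503.1, -190.9, 102.7]
tcp_rot: [3.142, 0.0, -0.117]
ft_force: [0.3, 3.8, 2.6]
opening: 0.158
grip_force: 30.0
```

```bash
python3 - <<'E'
from h import *
f=[]
for i in range(2):
  c=read_camera('wrist'); f.append(state()['ft_force'])
s=read_camera('side'); np.savez("s5.npz",c=s["color"])
a=cv2.resize(c["color"][130:260,170:390],(600,354),interpolation=cv2.INTER_CUBIC)
b=cv2.resize(s["color"][160:230,260:345],(290,239),interpolation=cv2.INTER_CUBIC)
o=np.zeros((600,600,3),np.uint8); o[:354]=a; o[354:593,:290]=b
cv2.imwrite("pics/w5.png",o[...,::-1])
print(np.round(f,1), state()['eef_pos'])
E
```

```text
[[0.4 3.9 2.3]
 [0.9 3.3 2.8]] [ 503.12716294 -190.870942    102.65267273]
```

View pics/w5.png

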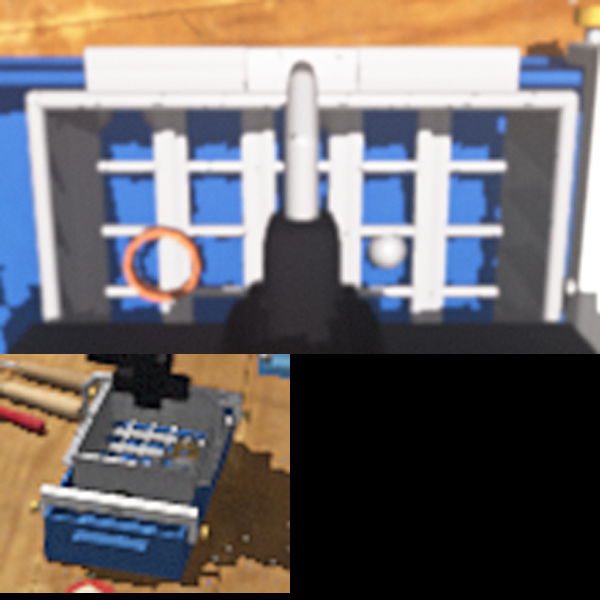

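The rose ring is in the sieve at (162,263). One ball at (388,250) is in an opening, and its height is unclear. I'll press right a little more, shake again, then release and look from above at the part the gripper hides.

Call:
arm_command([
  {"dx": -0.0001,"dy": -0.001,"dz": 0.0,"yaw": 0.0},
  {"dx": 0.0,"dy": 0.0,"dz": 0.0,"yaw": 0.0},
  {"dx": 0.0,"dy": 0.0,"dz": 0.0,"yaw": 0.0},
])

```text
t: 12.6
eef_pos: [503.0, -191.6, 102.7]
tcp_rot: [-3.141, 0.0, -0.117]
ft_force: [0.4, 6.3, 3.4]
opening: 0.154
grip_force: 30.0
```

Call:
arm_command([
  {"dx": 0.0012,"dy": 0.01,"dz": 0.0,"yaw": 0.0},
  {"dx": 0.0014,"dy": 0.012,"dz": 0.0,"yaw": 0.0},
  {"dx": -0.0013,"dy": -0.011,"dz": 0.0,"yaw": 0.0},
  {"dx": 0.0013,"dy": 0.011,"dz": 0.0,"yaw": 0.0},
  {"dx": -0.0013,"dy": -0.011,"dz": 0.0,"yaw": 0.0},
  {"dx": 0.0013,"dy": 0.011,"dz": 0.0,"yaw": 0.0},
  {"dx": -0.0013,"dy": -0.011,"dz": 0.0,"yaw": 0.0},
  {"dx": 0.0013,"dy": 0.011,"dz": 0.0,"yaw": 0.0},
  {"dx": -0.0013,"dy": -0.011,"dz": 0.0,"yaw": 0.0},
  {"dx": 0.0006,"dy": 0.005,"dz": 0.0,"yaw": 0.0},
  {"dx": 0.0,"dy": 0.0,"dz": 0.0,"yaw": 0.0},
  {"dx": 0.0,"dy": 0.0,"dz": 0.0,"yaw": 0.0},
])

```text
t: 13.8
eef_pos: [505.1, -175.1, 102.7]
tcp_rot: [-3.141, -0.0, -0.117]
ft_force: [1.5, 3.7, 1.6]
opening: 0.155
grip_force: 30.0
```

Call:
arm_command([
  {"dx": 0.0,"dy": 0.0,"dz": 0.0,"yaw": 0.0},
  {"dx": 0.0,"dy": 0.0,"dz": 0.0,"yaw": 0.0},
  {"dx": 0.0,"dy": 0.0,"dz": 0.0,"yaw": 0.0},
  {"dx": 0.0,"dy": 0.0,"dz": 0.0,"yaw": 0.0},
  {"dx": 0.0,"dy": 0.0,"dz": 0.02,"yaw": 0.0},
  {"dx": -0.005,"dy": 0.0,"dz": 0.035,"yaw": 0.0},
  {"dx": -0.02,"dy": 0.0,"dz": 0.035,"yaw": 0.0},
  {"dx": -0.02,"dy": 0.0,"dz": 0.03,"yaw": 0.0},
  {"dx": -0.005,"dy": 0.0,"dz": 0.01,"yaw": 0.0},
  {"dx": 0.0,"dy": 0.0,"dz": 0.0,"yaw": 0.0},
], gripper=0.06)

```text
t: 14.8
eef_pos: [455.0, -176.2, 233.8]
tcp_rot: [3.14, -0.003, -0.117]
ft_force: [0.8, 0.5, 0.1]
opening: 0.629
grip_force: 0.0
```

```bash
python3 - <<'E'
from h import *
c=read_camera('wrist'); w=cloud(c); np.savez("w6.npz",w=w,c=c["color"])
cv2.imwrite("pics/w6.png",cv2.resize(c["color"][110:300,130:430,::-1],(800,507),interpolation=cv2.INTER_CUBIC))
print(state()['eef_pos'],state()['t'])
E
```

```text
[ 455.18250673 -176.03766624  232.53857285] 14.85
```

View pics/w6.png

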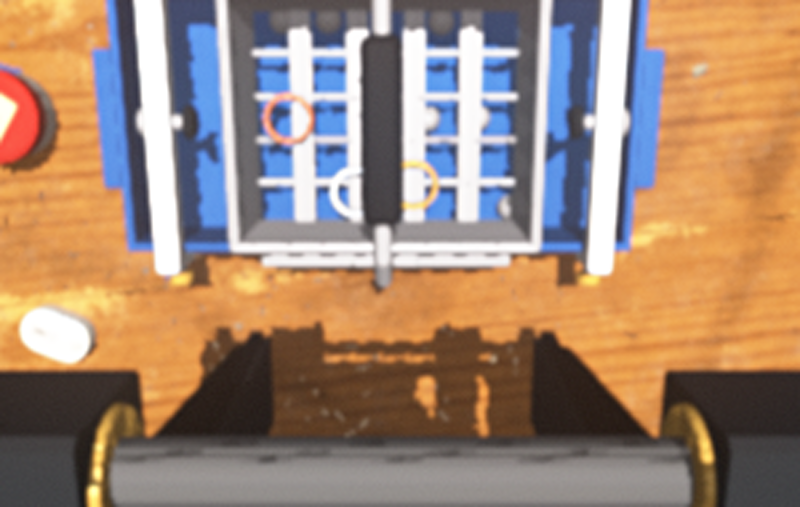

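Silver ring at (348,190), gold at (417,185), rose at (288,118). Six balls are seen, at (278,20), (328,20), (443,20), (432,118), (485,118) and (506,207). I'll check their heights.

```bash
python3 - <<'E'
from h import *
d=np.load("w6.npz"); w=d["w"]; k=300/800
for (u,v) in ((278,20),(328,20),(443,20),(432,118),(485,118),(506,207),(300,180),(470,70)):
    uu,vv=int(130+u*k),int(110+v*k); print((u,v),np.round(w[vv,uu]),"z patch",np.round(w[vv-2:vv+3,uu-2:uu+3,2]).astype(int).tolist())
X,Y,Z=w[...,0],w[...,1],w[...,2]
m=np.zeros(Z.shape,bool); m[112:200,262:285]=1; m&=(Z>105)&(Z<118)&(d["c"].max(-1)<70)
print(cv2.minAreaRect(np.c_[X[m],Y[m]].astype(np.float32)),m.sum())
E
```

```text
(278, 20) [ 552. -133.   19.] z patch [[16, 17, 17, 19, 16], [16, 16, 19, 18, 17], [17, 15, 19, 17, 17], [17, 15, 16, 18, 17], [15, 17, 17, 16, 17]]
(328, 20) [ 549. -155.   18.] z patch [[17, 17, 18, 17, 17], [-9223372036854775808, 18, 19, 17, 17], [18, 17, 18, 18, 17], [17, 16, 16, 17, 16], [17, 16, 18, 16, 14]]
(443, 20) [ 543. -206.   19.] z patch [[19, 18, 16, 17, 16], [17, 18, 18, 18, 15], [18, 19, 19, 19, 16], [17, 17, 19, 17, 18], [17, 17, 17, 18, 17]]
(432, 118) [ 501. -197.   16.] z patch [[17, 19, 18, 16, 15], [16, 18, 18, 18, 15], [16, 19, 16, 15, 16], [17, 18, 18, 17, 16], [18, 16, 17, 15, 14]]
(485, 118) [ 498. -220.   17.] z patch [[25, 15, 17, 17, 15], [26, 18, 18, 15, 14], [26, 17, 17, 17, 14], [27, 18, 16, 15, 14], [26, 15, 16, 16, 6]]
(506, 207) [ 456. -226.   17.] z patch [[14, 13, 16, 16, 17], [14, 16, 16, 16, 17], [14, 15, 17, 17, 17], [15, 17, 17, 16, 17], [14, 15, 15, 17, 18]]
(300, 180) [ 481. -133.   27.] z patch [[6, 26, 27, 27, 27], [5, 27, 27, 27, 28], [27, 27, 27, 25, 26], [28, 27, 28, 26, 26], [6, 27, 26, 27, 28]]
(470, 70) [ 520. -215.   27.] z patch [[27, -9223372036854775808, 26, 27, 26], [28, 27, 26, 28, 28], [27, 27, 27, 28, 27], [26, 26, 28, 28, 26], [26, 27, 27, 27, 27]]
((504.0273132324219, -175.28012084960938), (11.866196632385254, 62.38137435913086), 83.19915771484375) 218<stdin>:4: RuntimeWarning: invalid value encountered in cast
```

All six balls lie on the pan floor (tops at z≈17) and the strips are empty. With the gripper free, I'll survey the tray from above.

Call:
arm_command([
  {"dx": -0.003,"dy": 0.0385,"dz": 0.0,"yaw": 0.8},
  {"dx": -0.003,"dy": 0.0385,"dz": 0.0,"yaw": 0.8},
  {"dx": -0.003,"dy": 0.0385,"dz": 0.0,"yaw": 0.8},
  {"dx": -0.003,"dy": 0.0385,"dz": 0.0,"yaw": 0.8},
  {"dx": -0.003,"dy": 0.0385,"dz": 0.0,"yaw": 0.8},
  {"dx": -0.003,"dy": 0.0385,"dz": 0.0,"yaw": 0.8},
  {"dx": -0.003,"dy": 0.0385,"dz": 0.0,"yaw": 0.8},
  {"dx": -0.003,"dy": 0.0385,"dz": 0.0,"yaw": 0.8},
  {"dx": -0.003,"dy": 0.0385,"dz": 0.0,"yaw": 0.8},
  {"dx": -0.003,"dy": 0.0385,"dz": 0.0,"yaw": 0.8},
  {"dx": 0.0,"dy": 0.0,"dz": 0.0,"yaw": 0.0},
  {"dx": 0.0,"dy": 0.0,"dz": 0.0,"yaw": 0.0},
])

```text
t: 16.05
eef_pos: [424.7, 209.9, 231.0]
tcp_rot: [3.141, 0.003, 0.025]
ft_force: [-0.0, -0.8, -0.5]
opening: 0.629
grip_force: 0.0
```

```bash
python3 - <<'E'
from h import *
c=read_camera('wrist'); w=cloud(c); np.savez("w7.npz",w=w,c=c["color"]); save(c,"w7")
print(state()['eef_pos'],state()['t'],state()["tcp_rot"])
X,Y,Z=w[...,0],w[...,1],w[...,2]
m=(Z>38)&(Z<50)&(abs(X-478)<95)&(abs(Y-210)<110)
print(cv2.minAreaRect(np.c_[X[m],Y[m]].astype(np.float32)),m.sum(),np.median(Z[m]))
f=m&(abs(Z-np.median(Z[m]))<3)
p=np.c_[X[f],Y[f]]
print(p.min(0),p.max(0))
E
```

```text
[424.88205619 209.10531288 231.31590937] 16.1 [3.14069651e+00 2.15919245e-03 2.36031552e-02]
((479.20538330078125, 210.11572265625), (113.56859588623047, 155.551025390625), 1.4755295515060425) 1946 44.302631887450076
[421.19576937 139.29796097] [537.31318135 279.351939  ]
```

View pics/w7.png

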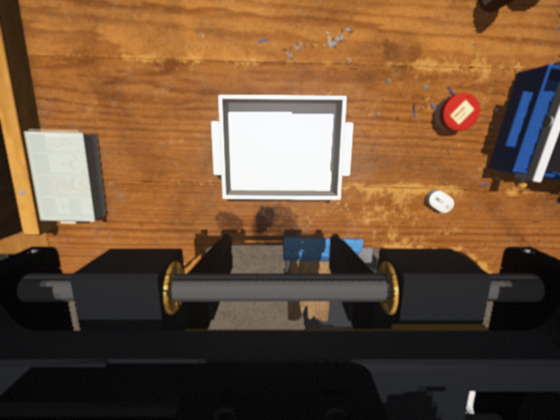

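The whole tray is in view, with the wall top spanning columns 220–346 and rows 96–200 and a lug at each end. I'll refine its centre and yaw.

```bash
python3 - <<'E'
from h import *
from scipy.optimize import minimize
d=np.load("w7.npz"); w=d["w"]; X,Y,Z=w[...,0],w[...,1],w[...,2]
m=(Z>42)&(Z<48)&(abs(X-478)<80)&(abs(Y-210)<90)
p=np.c_[X[m],Y[m]]
def cost(q):
    c,s=np.cos(q[2]),np.sin(q[2]); r=(p-q[:2])@np.array([[c,-s],[s,c]])
    ex=abs(abs(r[:,0])-55); ey=abs(abs(r[:,1])-67); return np.minimum(np.minimum(ex,ey),5).mean()
b=min((minimize(cost,[479,210,a],method="Nelder-Mead",options=dict(initial_simplex=[[477,208,a],[481,208,a],[477,212,a],[479,210,a+.03]])) for a in(0,.02,.04)),key=lambda r:r.fun)
print(b.x,np.degrees(b.x[2]),b.fun,m.sum())
# same camera, pan: refine handle via bridge in w6
d=np.load("w6.npz"); w=d["w"]
E
```

```text
[4.79350799e+02 2.09224038e+02 1.81904924e-02] 1.0422384409777223 1.064439379414777 1696
```

Call:
arm_command([
  {"dx": 0.008,"dy": -0.0385,"dz": 0.0,"yaw": -0.8},
  {"dx": 0.008,"dy": -0.0385,"dz": 0.0,"yaw": -0.8},
  {"dx": 0.008,"dy": -0.0385,"dz": 0.0,"yaw": -0.8},
  {"dx": 0.008,"dy": -0.0385,"dz": 0.0,"yaw": -0.8},
  {"dx": 0.008,"dy": -0.0385,"dz": 0.0,"yaw": -0.8},
  {"dx": 0.008,"dy": -0.0385,"dz": 0.0,"yaw": -0.8},
  {"dx": 0.008,"dy": -0.0385,"dz": 0.0,"yaw": -0.8},
  {"dx": 0.008,"dy": -0.0385,"dz": 0.0,"yaw": -0.8},
  {"dx": 0.008,"dy": -0.0385,"dz": 0.0,"yaw": -0.8},
  {"dx": 0.008,"dy": -0.0385,"dz": 0.0,"yaw": -0.8},
  {"dx": 0.0,"dy": 0.0,"dz": -0.02,"yaw": 0.0},
  {"dx": 0.0,"dy": 0.0,"dz": -0.02,"yaw": 0.0},
  {"dx": 0.0,"dy": 0.0,"dz": -0.02,"yaw": 0.0},
  {"dx": 0.0,"dy": 0.0,"dz": 0.0,"yaw": 0.0},
])

```text
t: 17.5
eef_pos: [503.3, -176.7, 170.1]
tcp_rot: [-3.14, 0.005, -0.119]
ft_force: [-0.3, -0.2, 1.6]
opening: 0.63
grip_force: 0.0
```

Call:
arm_command([
  {"dx": 0.0,"dy": 0.0,"dz": -0.02,"yaw": 0.0},
  {"dx": 0.0,"dy": 0.0,"dz": -0.02,"yaw": 0.0},
  {"dx": 0.0,"dy": 0.0,"dz": -0.015,"yaw": 0.0},
  {"dx": 0.0,"dy": 0.0,"dz": -0.01,"yaw": 0.0},
  {"dx": 0.0,"dy": 0.0,"dz": -0.005,"yaw": 0.0},
  {"dx": 0.0,"dy": 0.0,"dz": 0.0,"yaw": 0.0},
])

```text
t: 18.1
eef_pos: [504.9, -176.2, 102.6]
tcp_rot: [-3.142, 0.0, -0.117]
ft_force: [1.1, -0.6, 0.7]
opening: 0.634
grip_force: 0.0
```

Call:
arm_command([
  {"dx": 0.0,"dy": 0.0,"dz": 0.0,"yaw": 0.0},
  {"dx": 0.0,"dy": 0.0,"dz": 0.0,"yaw": 0.0},
  {"dx": 0.0,"dy": 0.0,"dz": 0.0,"yaw": 0.0},
  {"dx": 0.0,"dy": 0.0,"dz": 0.0,"yaw": 0.0},
  {"dx": 0.0,"dy": 0.0,"dz": 0.0,"yaw": 0.0},
  {"dx": 0.0,"dy": 0.0,"dz": 0.0,"yaw": 0.0},
  {"dx": 0.0,"dy": 0.0,"dz": 0.0,"yaw": 0.0},
  {"dx": 0.0,"dy": 0.0,"dz": 0.0,"yaw": 0.0},
  {"dx": 0.0,"dy": 0.0,"dz": 0.0,"yaw": 0.0},
  {"dx": 0.0,"dy": 0.0,"dz": 0.0,"yaw": 0.0},
], gripper=0.0)

```text
t: 19.1
eef_pos: [505.0, -175.8, 102.7]
tcp_rot: [3.142, -0.0, -0.117]
ft_force: [-1.1, 1.7, 0.9]
opening: 0.157
grip_force: 30.0
```

Call:
arm_command([
  {"dx": 0.0,"dy": 0.0,"dz": 0.002,"yaw": 0.0},
  {"dx": 0.0,"dy": 0.0,"dz": 0.004,"yaw": 0.0},
  {"dx": 0.0,"dy": 0.0,"dz": 0.008,"yaw": 0.0},
  {"dx": 0.0,"dy": 0.0,"dz": 0.012,"yaw": 0.0},
  {"dx": 0.0,"dy": 0.0,"dz": 0.012,"yaw": 0.0},
  {"dx": 0.0,"dy": 0.0,"dz": 0.012,"yaw": 0.0},
  {"dx": 0.0,"dy": 0.0,"dz": 0.012,"yaw": 0.0},
  {"dx": 0.0,"dy": 0.0,"dz": 0.008,"yaw": 0.0},
  {"dx": 0.0,"dy": 0.0,"dz": 0.0,"yaw": 0.0},
  {"dx": 0.0,"dy": 0.0,"dz": 0.0,"yaw": 0.0},
])

```text
t: 20.1
eef_pos: [504.8, -175.8, 172.6]
tcp_rot: [3.141, 0.0, -0.117]
ft_force: [0.0, -0.6, -3.7]
opening: 0.154
grip_force: 30.0
```

Call:
arm_command([
  {"dx": -0.0005,"dy": 0.008,"dz": 0.0,"yaw": 0.0},
  {"dx": -0.001,"dy": 0.015,"dz": 0.0,"yaw": 0.5},
  {"dx": -0.0015,"dy": 0.022,"dz": 0.0,"yaw": 0.5},
  {"dx": -0.0015,"dy": 0.022,"dz": 0.0,"yaw": 0.5},
  {"dx": -0.0015,"dy": 0.022,"dz": 0.0,"yaw": 0.5},
  {"dx": -0.0015,"dy": 0.022,"dz": 0.0,"yaw": 0.5},
  {"dx": -0.0015,"dy": 0.022,"dz": 0.0,"yaw": 0.5},
  {"dx": -0.0015,"dy": 0.022,"dz": 0.0,"yaw": 0.5},
  {"dx": -0.0015,"dy": 0.022,"dz": 0.0,"yaw": 0.5},
  {"dx": -0.0015,"dy": 0.022,"dz": 0.0,"yaw": 0.5},
  {"dx": -0.0015,"dy": 0.022,"dz": 0.0,"yaw": 0.5},
  {"dx": -0.0015,"dy": 0.022,"dz": 0.0,"yaw": 0.5},
  {"dx": -0.0015,"dy": 0.022,"dz": 0.0,"yaw": 0.5},
  {"dx": -0.0015,"dy": 0.022,"dz": 0.0,"yaw": 0.5},
  {"dx": -0.0015,"dy": 0.022,"dz": 0.0,"yaw": 0.5},
  {"dx": -0.0015,"dy": 0.022,"dz": 0.0,"yaw": 0.5},
  {"dx": -0.0015,"dy": 0.022,"dz": 0.0,"yaw": 0.5},
  {"dx": -0.001,"dy": 0.02,"dz": 0.0,"yaw": 0.0},
  {"dx": -0.001,"dy": 0.012,"dz": 0.0,"yaw": 0.0},
  {"dx": 0.0,"dy": 0.0,"dz": 0.0,"yaw": 0.0},
])

```text
t: 22.1
eef_pos: [478.2, 210.6, 172.4]
tcp_rot: [3.141, 0.001, 0.025]
ft_force: [-0.6, -0.1, -3.1]
opening: 0.156
grip_force: 30.0
```

Call:
arm_command([
  {"dx": 0.0,"dy": 0.0,"dz": 0.0,"yaw": 0.0},
  {"dx": 0.0,"dy": 0.0,"dz": 0.0,"yaw": 0.0},
])

```text
t: 22.3
eef_pos: [478.8, 208.6, 172.6]
tcp_rot: [3.141, 0.0, 0.022]
ft_force: [-0.6, 0.2, -3.7]
opening: 0.16
grip_force: 30.0
```

Call:
arm_command([
  {"dx": 0.0012,"dy": 0.0008,"dz": -0.01,"yaw": 0.0},
  {"dx": 0.0,"dy": 0.0,"dz": -0.015,"yaw": 0.0},
  {"dx": 0.0,"dy": 0.0,"dz": -0.01,"yaw": 0.0},
  {"dx": 0.0,"dy": 0.0,"dz": -0.007,"yaw": 0.0},
  {"dx": 0.0,"dy": 0.0,"dz": 0.0,"yaw": 0.0},
])

```text
t: 22.8
eef_pos: [479.9, 209.6, 129.6]
tcp_rot: [3.141, 0.002, 0.023]
ft_force: [-0.3, -0.1, -2.7]
opening: 0.157
grip_force: 30.0
```

```bash
python3 - <<'E'
from h import *
c=read_camera('wrist'); w=cloud(c); np.savez("w8.npz",w=w,c=c["color"])
a=cv2.resize(c["color"][100:280,130:430],(800,480),interpolation=cv2.INTER_CUBIC)
cv2.imwrite("pics/w8.png",a[...,::-1]); s=state(); print(s['eef_pos'],s['tcp_rot'],s['ft_force'],s['t'])
E
```

```text
[480.09997516 209.75796721 130.26582523] [3.14126976e+00 8.83619348e-04 2.26629858e-02] [ 0.39996892  0.55694932 -2.52152204] 22.85
```

View pics/w8.png

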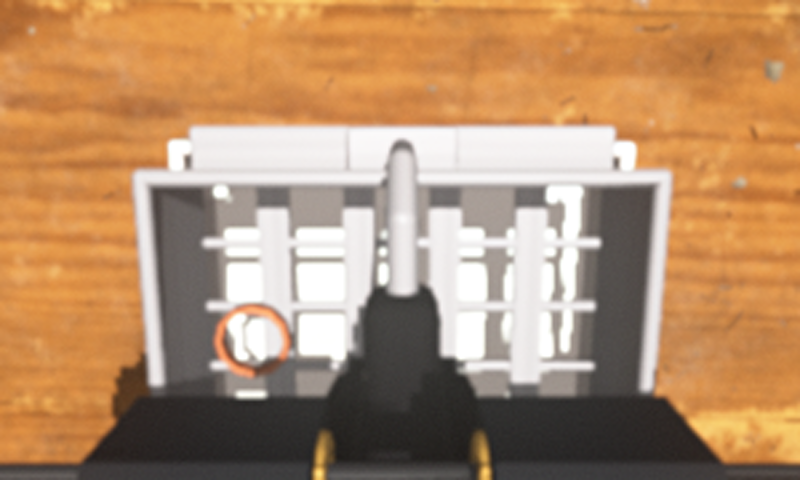

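The sieve sits symmetrically over the tray, with tray corners at 170 and 634 against flange ends at 190 and 615. I'll lower it slowly.

Call:
arm_command([
  {"dx": 0.0,"dy": -0.0002,"dz": -0.003,"yaw": 0.0},
  {"dx": 0.0,"dy": 0.0,"dz": -0.003,"yaw": 0.0},
  {"dx": 0.0,"dy": 0.0,"dz": -0.002,"yaw": 0.0},
  {"dx": 0.0,"dy": 0.0,"dz": 0.0,"yaw": 0.0},
])

```text
t: 23.25
eef_pos: [480.1, 209.7, 122.5]
tcp_rot: [3.141, 0.0, 0.023]
ft_force: [-0.7, -0.1, -3.6]
opening: 0.153
grip_force: 30.0
```

Call:
arm_command([
  {"dx": 0.0,"dy": 0.0,"dz": -0.003,"yaw": 0.0},
  {"dx": 0.0,"dy": 0.0,"dz": -0.002,"yaw": 0.0},
  {"dx": 0.0,"dy": 0.0,"dz": 0.0,"yaw": 0.0},
])

```text
t: 23.55
eef_pos: [480.0, 209.7, 117.4]
tcp_rot: [3.141, 0.001, 0.023]
ft_force: [0.5, -0.2, -2.6]
opening: 0.156
grip_force: 30.0
```

Call:
arm_command([
  {"dx": 0.0,"dy": 0.0,"dz": -0.003,"yaw": 0.0},
  {"dx": 0.0,"dy": 0.0,"dz": -0.002,"yaw": 0.0},
  {"dx": 0.0,"dy": 0.0,"dz": 0.0,"yaw": 0.0},
])

```text
t: 23.85
eef_pos: [480.0, 209.7, 112.3]
tcp_rot: [3.141, 0.001, 0.023]
ft_force: [-0.5, 1.0, -3.4]
opening: 0.157
grip_force: 30.0
```

Call:
arm_command([
  {"dx": 0.0,"dy": 0.0,"dz": -0.002,"yaw": 0.0},
  {"dx": 0.0,"dy": 0.0,"dz": -0.002,"yaw": 0.0},
  {"dx": 0.0,"dy": 0.0,"dz": 0.0,"yaw": 0.0},
])

```text
t: 24.15
eef_pos: [480.0, 209.7, 108.4]
tcp_rot: [3.141, 0.0, 0.023]
ft_force: [-0.8, -0.5, -2.9]
opening: 0.152
grip_force: 30.0
```

Call:
arm_command([
  {"dx": 0.0,"dy": 0.0,"dz": -0.002,"yaw": 0.0},
  {"dx": 0.0,"dy": 0.0,"dz": -0.002,"yaw": 0.0},
  {"dx": 0.0,"dy": 0.0,"dz": 0.0,"yaw": 0.0},
])

```text
t: 24.45
eef_pos: [480.0, 209.7, 104.4]
tcp_rot: [3.141, 0.0, 0.023]
ft_force: [-0.5, -0.4, -3.0]
opening: 0.157
grip_force: 30.0
```

Call:
arm_command([
  {"dx": 0.0,"dy": 0.0,"dz": -0.001,"yaw": 0.0},
  {"dx": 0.0,"dy": 0.0,"dz": -0.0005,"yaw": 0.0},
  {"dx": 0.0,"dy": 0.0,"dz": 0.0,"yaw": 0.0},
])

```text
t: 24.75
eef_pos: [480.2, 209.7, 103.1]
tcp_rot: [3.142, -0.0, 0.023]
ft_force: [0.3, -0.1, -4.0]
opening: 0.156
grip_force: 30.0
```

Still hanging free at 103.1; the seat should be at about 102.7.

Call:
arm_command([
  {"dx": 0.0,"dy": 0.0,"dz": -0.0005,"yaw": 0.0},
  {"dx": 0.0,"dy": 0.0,"dz": 0.0,"yaw": 0.0},
])

```text
t: 24.95
eef_pos: [480.2, 209.7, 102.7]
tcp_rot: [3.142, -0.0, 0.023]
ft_force: [-0.0, -0.3, -2.4]
opening: 0.158
grip_force: 30.0
```

Call:
arm_command([
  {"dx": 0.0,"dy": 0.0,"dz": -0.0004,"yaw": 0.0},
  {"dx": 0.0,"dy": 0.0,"dz": 0.0,"yaw": 0.0},
])

```text
t: 25.15
eef_pos: [480.2, 209.7, 102.7]
tcp_rot: [-3.142, -0.0, 0.023]
ft_force: [-1.7, -0.5, 4.5]
opening: 0.157
grip_force: 30.0
```

Seated: the force reversed to +4.5 N at z 102.7. Releasing and rising.

Call:
arm_command([
  {"dx": 0.0,"dy": 0.0,"dz": 0.0,"yaw": 0.0},
  {"dx": 0.0,"dy": 0.0,"dz": 0.0,"yaw": 0.0},
  {"dx": 0.0,"dy": 0.0,"dz": 0.0,"yaw": 0.0},
  {"dx": 0.0,"dy": 0.0,"dz": 0.0,"yaw": 0.0},
  {"dx": 0.0,"dy": 0.0,"dz": 0.0,"yaw": 0.0},
  {"dx": 0.0,"dy": 0.0,"dz": 0.01,"yaw": 0.0},
  {"dx": 0.0,"dy": 0.0,"dz": 0.025,"yaw": 0.0},
  {"dx": -0.01,"dy": 0.0,"dz": 0.035,"yaw": 0.0},
  {"dx": -0.02,"dy": 0.0,"dz": 0.035,"yaw": 0.0},
  {"dx": -0.02,"dy": 0.0,"dz": 0.025,"yaw": 0.0},
  {"dx": 0.0,"dy": 0.0,"dz": 0.0,"yaw": 0.0},
  {"dx": 0.0,"dy": 0.0,"dz": 0.0,"yaw": 0.0},
], gripper=0.06)

```text
t: 26.35
eef_pos: [430.3, 209.8, 233.0]
tcp_rot: [-3.141, -0.002, 0.023]
ft_force: [0.5, 0.0, -0.5]
opening: 0.633
grip_force: 0.0
```

```bash
python3 - <<'E'
from h import *
c=read_camera('wrist'); w=cloud(c)
cv2.imwrite("pics/w9.png",cv2.resize(c["color"][90:290,130:430,::-1],(800,533),interpolation=cv2.INTER_CUBIC))
s=state(); print(s['eef_pos'],s['t'],s['opening'])
X,Y,Z=w[...,0],w[...,1],w[...,2]
m=(Z>57)&(Z<68)&(abs(X-479)<75)&(abs(Y-209)<85); p=np.c_[X[m],Y[m]].astype(np.float32)
A=np.c_[X[m],Y[m],np.ones(m.sum())]; k=np.linalg.lstsq(A,Z[m],rcond=None)[0]
print(cv2.minAreaRect(p),"rim z",np.median(Z[m]),"tilt",k[:2])
E
```

```text
[430.34605    209.72052313 232.14011199] 26.4 0.6265191203516485
((479.6799011230469, 209.1292724609375), (105.65487670898438, 130.89700317382812), 1.2727731466293335) rim z 63.44159112637493 tilt [ 0.00011033 -0.00073071]
```

View pics/w9.png

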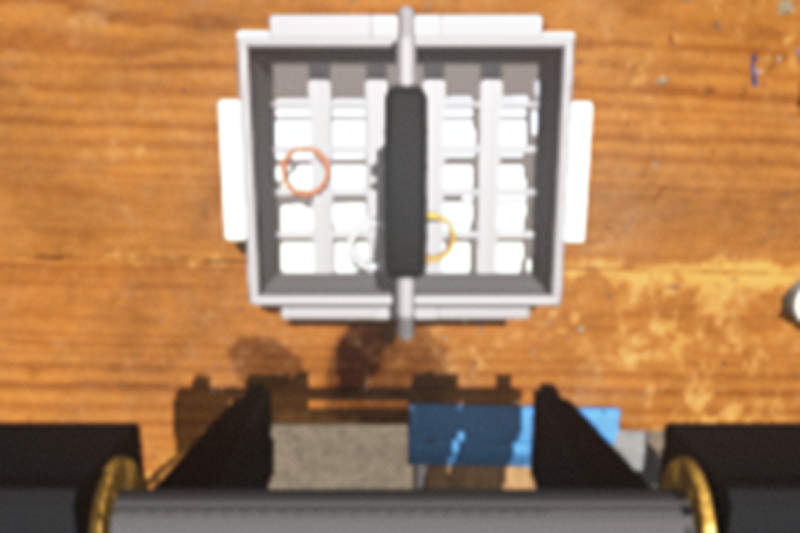

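The sieve is home in the tray: rim z 63.4 mm against 62 expected, level, and centred to under 1 mm. The rings are at (305,172), (362,247) and (435,237). Handing in.

```bash
python3 -c "
from cell import job_done
print(job_done())"
```

```text
the job is handed in; nothing more can be done
None
```

The job is handed in, with no verdict returned: I measured all six balls on the pan floor before lifting, the sieve is seated level and centred in the white tray with all three rings in it, the gripper has let go, and it took about 26 s of the 53 s allowed.

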